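# Set the hold-down stop onto the tin and lock it

### The arm

A 7-joint arm with a two-finger parallel gripper is mounted at the origin on a cart in front of the work surface, level with it; the furniture and walls round the work are solid. World frame = base frame: x ahead of the robot, y to its left, z up, the work surface at z = 0. Lengths are in mm, angles in degrees, forces in N, time in s.
With the tool pointing down it reaches from about 400 to 850 mm from the base axis. Payload 4.5 kg.
Tool frame: the origin (TCP) lies midway between the tips of the shut fingers; the grasp point (between the pads) lies 19 mm behind it; z points along the fingers, y is the line along which they close (so a half turn about z gives the same grasp; the last joint's range is limited). The gripper opens to 85 mm and grips with 20 to 120 N. Pads are 22 mm wide; open, the fingers measure 114 mm over their backs; the gripper's body (76 mm by 85 mm) begins 54 mm behind the grasp point. The pads swing forward as they close: fully open they stand 13 mm farther back than shut.
Start: joints at [76.249, 39.483, -11.15, 89.685, 9.013, 51.709, -12.324], TCP at [169.024, -601.735, 231.317] pointing down, gripper open.
Joint ranges: [-172.22, 172.22], [-26.19, 119.32], [-84.43, 86.54], [7.71, 146.69], [-57.33, 237.33], [2.42, 119.75], [-152.13, 152.13]. Speed limits (degrees/s): [147.25, 147.25, 180, 180, 180, 180, 180].

### API

Orientations are given as a 3x3 rotation matrix whose columns are the frame's x, y, z axes.
In Python, from workcell import manip gives the robot as it stands.
- The arm moves only by the shell command python3 -m creep 'ROWS'. ROWS is JSON, a list that holds one entry, the list of rows, each a list of 7 numbers: the shift along the world's x, y, z each as a share of 0.03 m, from -1 to 1, then the turn, a rotation vector about the world's x, y, z each as a share of 0.12 rad, from -1 to 1, then the closure, from 0 (fully open) to 1 (shut). In form: [[[dx, dy, dz, wx, wy, wz, jaw], ...]]. A call has 1 to 10 rows; each row shifts and turns the commanded pose from where the row before left it; what a row does not reach is not made up. A row lasts 1/12 s, in which the tool goes at most 41.7 mm and 7.16 degrees, less where a joint would pass 70% of its speed; a pose out of reach is approached as far as the arm can. A call with a number of a shift or a turn outside -1 to 1 is refused whole. A call with a gripper value outside its range is refused whole. The fingers move at their own pace and stop on an object; the grip force is fixed at half the most. Time passes only in rows, so rows that do not move let the fingers close. It gives the time, the measured TCP pose, the force, the opening and the grip force at its end, in the units of the state.
- manip.get_obs(): the state, without advancing time (a new reading comes with each control period).
- manip.camera(name): name is "scene" or "top"; returns the picture (384x512x3 uint8, red, green, blue); there is no depth.
- manip.camera_params(name): a dict with "K" (3x3 intrinsics, pixels), "eye" and "attitude" of the camera in the world. Camera axes: x right, y down, z forward; pixel columns grow to the right and rows downward; lengths in mm; the calibration is good to about 2 mm. A picture is of the moment at which its call begins. camera_params takes no time and is no camera call.
- manip.close_job(): hands the job in; it is judged then, once.
The state is a dict: "time_s": time; "joints": joint angles; "joint_vel": joint speeds; "joint_efforts": joint torques, N m; "position": TCP position; "eef_rot": TCP orientation; "contact_force": force on the tool from outside, world axes, zero at the start; "ft_torque": the same for the moment, N m; "gripper_width": finger opening in mm; "grasp_force": force on a finger pad.
Only numpy, scipy, OpenCV 4.12 (cv2) and the standard library are available. Lean on these libraries where they do the work, as an engineer would, in place of code of your own. Each camera call takes 0.05 s, during which the arm holds its last target. There are 200 camera calls.

### The job

The tin on the little hold-down stand is to be held for opening, but the stop above it has been left too high. Lower the stop by its bar handle until its foot touches the tin's lid and presses on it only gently, then, keeping it there, turn the handle fully clockwise to lock it, and let go. The foot must still be touching the lid when you are done; do not crush or shift the tin, and leave the things around it where they stand.

Things in the scene. Friction and masses are not known exactly. Their poses are not given: they have to be found in the camera images.
- stand: Fixed stand. Origin on the worktop under the stop's vertical axis. Grey base plate 120 x 110 x 12 mm, from 45 mm in front of the axis to 75 mm behind it, with a rubber disc whose top is 14 mm above the worktop. Aluminium column 60 mm behind the axis (own +x), top at 170 mm; arm and round sleeve (34 mm across), through which the stop's shaft slides, from 134 to 174 mm above the worktop.
- stop (a joint): Travel of the stop downwards, m: 0 at the top, 0.045 at the bottom. Its slide is stiff: it stays where it is left and takes 5 to 6 N to push down (about 10 N to lift) before it meets the tin, whether the handle is turned or not. At its lower end a round foot (36 mm across, 9 mm thick, rubber face, rigid) is screwed in, each time to a different length that is not measured.
- grip (a joint): Angle of the bar handle on top of the stop, rad: 0 fully anticlockwise = open, 1.25 fully clockwise (seen from above) = locked, against an end stop. Stiff (about 0.1 N m), stays where it is left. It turns on the stop's axis and rides up and down with it.
- handle (a point): Centre of the bar handle, on the stop's axis: black bar 64 mm long (own x), 14 mm wide (own y), 18 mm high, on a steel shaft 12 to 14 mm thick. 141 to 149 mm above the face of the foot (it depends on how far the foot is screwed in), so 227 to 235 mm above the worktop when the foot meets the tin. Its top face is 9 mm above this point.
- tin: White tin, 57 mm across, 72 mm high, loose on the stand's rubber disc under the stop. Origin: centre of its underside.
- tin_top (a point): Centre of the tin's lid, 72 mm above its underside. It lies 7 to 36 mm below the foot at first. The lid is hard: once the foot touches, a millimetre or two more gives over 25 N.
- pot: Small round pot with a red lid, 58 mm across, 50 mm high, standing to the left of the stand. Bystander.
- spice_jar: Spice jar, 46 mm across, 106 mm high, standing to the right of the stand. Bystander.
- salt_mill: White salt shaker, 44 mm across, 90 mm high, further to the right. Bystander.
There are look-alikes about, which are no part of the job. What is shaped like the tin but purple is not meant.

How it is judged (in metres and radians):
On the way:
1. the stop presses on the tin with more than 1 N while the handle is still open (below 0.4 rad) (contact force between stop and tin above 1 N and value of joint grip below 0.4 rad), for 0.1 s.
At the end, for the whole second after the job is handed in: The handle is locked (above 1.05 rad of 1.25) and the stop's foot still rests on the tin's lid (more than 0.2 N); the tin stands upright (within 0.05 rad) and at rest, within 16 mm of the stop's axis (value of joint grip above 1.05 rad and contact force between stop and tin above 0.2 N and horizontal distance between tin and stand below 0.016 m and angle between tin's own z axis and vertical below 0.05 rad and linear speed of tin below 0.01 m/s); the robot touches nothing.
It fails at once if the stop presses on the tin with more than 25 N (contact force between stop and tin above 25 N).
It fails at once if the tin is shifted by more than 10 mm (distance of tin from where it was at the start of the episode above 0.01 m).
It fails at once if a bystander is moved by more than 20 mm (distance of any of pot, spice_jar, salt_mill from where it was at the start of the episode above 0.02 m).
It also fails if it takes over 45 s, if anything falls off the work surface, if the arm or the gripper's body presses on something with over 40 N, if the wrist force passes 120 N, or if a joint passes its speed limit or range.

## Working session

There is one attempt and no reset: what is moved stays moved. The work goes in short steps, Python scripts to look and compute and a shell command to move; the robot and the scene stay as the last step left them, time stands still between calls to the robot, and variables do not carry over. Pictures are saved under pics/ and viewed, at most 10 in all, crops included, and the job is handed in when it is done.

```bash
mkdir -p pics
python3 - <<'E'
from workcell import manip
import cv2
for n in("scene","top"):
    cv2.imwrite(f"pics/{n}0.png",manip.camera(n)[:,:,::-1]); p=manip.camera_params(n); print(n,p)
o=manip.get_obs(); print(o["time_s"],o["position"],o["eef_rot"],o["contact_force"],o["gripper_width"])
E
```

```text
scene {'K': array([[350.52288841,   0.        , 255.63018232],
       [  0.        , 350.52288841, 197.22227016],
       [  0.        ,   0.        ,   1.        ]]), 'eye': array([ 420.56250333, -599.44621716,  668.77303496]), 'attitude': array([[ 0.99512204, -0.06764104,  0.07181102],
       [-0.09727308, -0.55151372,  0.82847484],
       [-0.01643414, -0.83141885, -0.55540311]])}
top {'K': array([[407.3170308 ,   0.        , 258.59316155],
       [  0.        , 407.3170308 , 189.20075583],
       [  0.        ,   0.        ,   1.        ]]), 'eye': array([ 362.03745478,  145.75236916, 1082.06044491]), 'attitude': array([[ 0.0109931 , -0.98867353,  0.14967898],
       [-0.99975059, -0.01377726, -0.01757663],
       [ 0.01943971, -0.14944843, -0.98857841]])}
0.1 [ 168.78031782 -601.18210878  230.5695507 ] [[ 9.62737823e-01  2.70435853e-01 -5.77695675e-04]
 [ 2.70436435e-01 -9.62736593e-01  1.54530049e-03]
 [-1.38264109e-04 -1.64394919e-03 -9.99998639e-01]] [ 0.68251174 -1.01780447  0.41983114] 85.71490670125895
```

View pics/scene0.png

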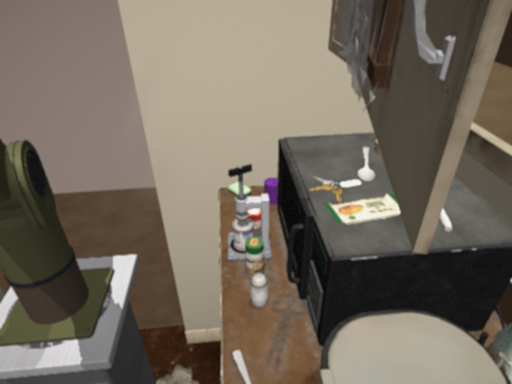

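View pics/top0.png

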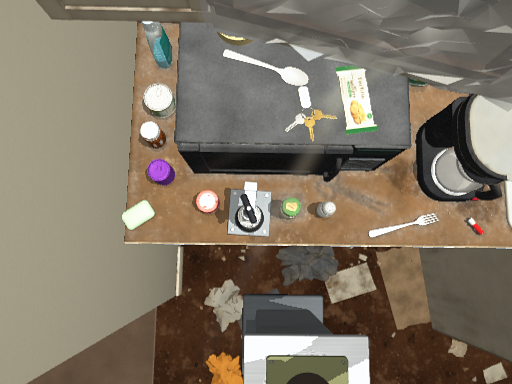

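The stand is at top px (250,212) and scene px (245,210), with the black bar handle on it. The red-lidded pot is at top (207,201), the spice jar at (291,207) and the shaker at (326,209). The purple look-alike at (160,172) is not meant. I'll enlarge the stand in both views.

Run:
```python
import cv2,numpy as np
a=cv2.imread("pics/top0.png")[172:247,200:300]; b=cv2.imread("pics/scene0.png")[155:275,215:290]
a=cv2.resize(a,None,fx=8,fy=8,interpolation=cv2.INTER_CUBIC); b=cv2.resize(b,None,fx=5,fy=5,interpolation=cv2.INTER_CUBIC)
cv2.imwrite("pics/ctop.png",a); cv2.imwrite("pics/cscene.png",b)
```

```text
(no output)
```

View pics/ctop.png

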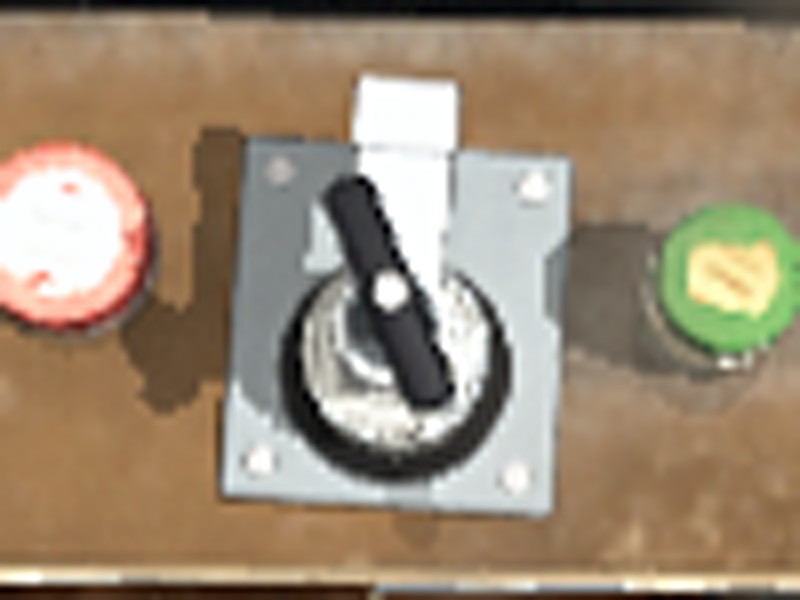

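View pics/cscene.png

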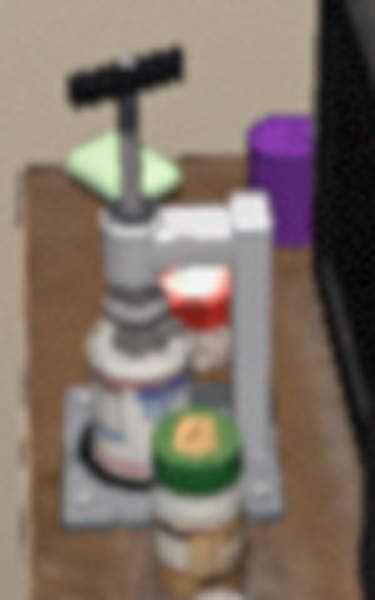

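The white tin sits under the foot. In the crops, the handle hub dot is at top crop (391,290) and scene crop (127,62), and the bar ends are at top crop (350,182) and (433,400).

```bash
cat > h.py <<'E'
from workcell import manip
import numpy as np
def ray(n,uv):
    p=manip.camera_params(n); d=p["attitude"]@np.linalg.inv(p["K"])@[*uv,1]; return np.array(p["eye"]),d/np.linalg.norm(d)
def at(n,uv,z):
    e,d=ray(n,uv); return e+d*(z-e[2])/d[2]
def tri(u1,u2):
    e,d=ray("top",u1); f,g=ray("scene",u2); s=np.linalg.lstsq(np.c_[d,-g],f-e,rcond=None)[0]
    return e+s[0]*d,f+s[1]*g
ct=lambda x,y:((x+.5)/8-.5+200,(y+.5)/8-.5+172)
cs=lambda x,y:((x+.5)/5-.5+215,(y+.5)/5-.5+155)
E
python3 - <<'E'
from h import *
np.set_printoptions(precision=1,suppress=True)
C=[at("top",ct(*c),12) for c in((245,138),(572,158),(552,515),(222,495))]
print(np.array(C)); C=np.array(C)
bx=((C[0]+C[1])-(C[2]+C[3]))/2; print("base x len",np.linalg.norm(bx),"yaw",np.degrees(np.arctan2(bx[1],bx[0])))
u=bx/np.linalg.norm(bx); print("axis",C.mean(0)-15*u)
P=tri(ct(391,290),cs(127,62)); print(P)
z=P[0][2]
A,B=at("top",ct(350,182),z),at("top",ct(433,400),z); print(A,B,(A+B)/2,np.linalg.norm(A-B),np.degrees(np.arctan2(*(A-B)[1::-1])))
print("tin", at("top",ct(395,372),20))
for n,c in(("pot",ct(60,235)),("jar",ct(735,275)),("mill",(326,209))): print(n,at("top",c,90))
E
```

```text
[[524.  202.1  12. ]
 [518.8  93.5  12. ]
 [400.9  99.3  12. ]
 [406.1 207.1  12. ]]
base x len 118.05565412571393 yaw -2.610846459795303
axis [447.5 151.2  12. ]
(array([448.4, 151.3, 256.8]), array([448.9, 151.3, 256.9]))
[476.  162.2 256.8] [420.6 140.3 256.8] [448.3 151.2 256.8] 59.5754357068234 21.584986924969282
tin [446.4 151.2  20. ]
pot [481.4 253.9  90. ]
jar [471.9  47.1  90. ]
mill [465.4 -37.8  90. ]
```

```bash
python3 -m creep '[[[0.4,0.8,0.33,0,0,0,0],[0.4,0.8,0.33,0,0,0,0],[0.4,0.8,0.33,0,0,0,0],[0.4,0.8,0.33,0,0,0,0],[0.4,0.8,0.33,0,0,0,0],[0.4,0.8,0.33,0,0,0,0],[0.4,0.8,0.33,0,0,0,0],[0.4,0.8,0.33,0,0,0,0],[0.4,0.8,0.33,0,0,0,0],[0.4,0.8,0.33,0,0,0,0]]]'
```

```text
time_s: 0.93
position: [289.2, -360.3, 330.5]
eef_rot: [[0.963, 0.27, -0.001], [0.27, -0.963, 0.0], [-0.0, -0.001, -1.0]]
contact_force: [1.0, -0.2, 0.0]
gripper_width: 85.4
grasp_force: 0.0
```

```bash
python3 -m creep '[[[0.32,0.8,0,0,0,0,0],[0.32,0.8,0,0,0,0,0],[0.32,0.8,0,0,0,0,0],[0.32,0.8,0,0,0,0,0],[0.32,0.8,0,0,0,0,0],[0.32,0.8,0,0,0,0,0],[0.32,0.8,0,0,0,0,0],[0.32,0.8,0,0,0,0,0],[0.32,0.8,0,0,0,0,0],[0.32,0.8,0,0,0,0,0]]]'
```

```text
time_s: 1.77
position: [385.0, -120.5, 330.2]
eef_rot: [[0.963, 0.27, -0.001], [0.27, -0.963, -0.0], [-0.001, -0.0, -1.0]]
contact_force: [0.8, 0.0, 0.0]
gripper_width: 85.5
grasp_force: 0.0
```

```bash
python3 -m creep '[[[0.2,0.85,0,0,0,0.1,0],[0.2,0.85,0,0,0,0.1,0],[0.2,0.85,0,0,0,0.1,0],[0.2,0.85,0,0,0,0.1,0],[0.2,0.85,0,0,0,0.1,0],[0.2,0.85,0,0,0,0.1,0],[0.2,0.85,0,0,0,0.1,0],[0.2,0.85,0,0,0,0.1,0],[0.2,0.85,0,0,0,0.1,0],[0.2,0.85,0,0,0,0,0]]]'
```

```text
time_s: 2.6
position: [444.9, 134.3, 330.1]
eef_rot: [[0.928, 0.373, -0.001], [0.373, -0.928, -0.0], [-0.001, 0.0, -1.0]]
contact_force: [0.2, 0.4, 0.3]
gripper_width: 85.4
grasp_force: 0.0
```

```bash
python3 -m creep '[[[0.12,0.57,0,0,0,0,0],[0,0,-0.42,0,0,0,0],[0,0,-0.42,0,0,0,0],[0,0,-0.42,0,0,0,0],[0,0,-0.42,0,0,0,0],[0,0,-0.42,0,0,0,0],[0,0,-0.42,0,0,0,0],[0,0,-0.42,0,0,0,0],[0,0,-0.42,0,0,0,0],[0,0,0,0,0,0,0]]]'
python3 - <<'E'
from workcell import manip
import cv2
a=manip.camera("top")[172:247,200:300,::-1]; b=manip.camera("scene")[155:275,215:290,::-1]
a=cv2.resize(a,(600,450),interpolation=cv2.INTER_CUBIC); b=cv2.resize(b,(281,450),interpolation=cv2.INTER_CUBIC)
cv2.imwrite("pics/both1.png",cv2.hconcat([a[:,:510],b]))
E
```

```text
time_s: 3.43
position: [447.1, 149.5, 227.5]
eef_rot: [[0.928, 0.373, -0.005], [0.373, -0.928, -0.002], [-0.005, 0.0, -1.0]]
contact_force: [-0.6, -0.2, 1.0]
gripper_width: 85.5
grasp_force: 0.0
```

View pics/both1.png

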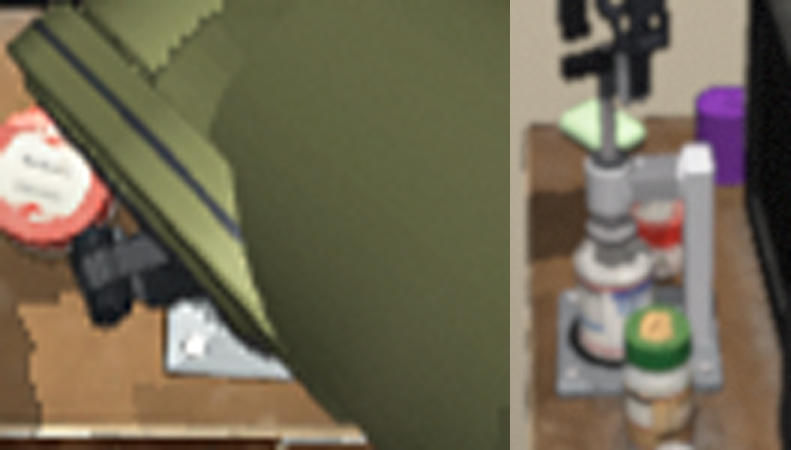

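The bar is between the open fingers: the bar end shows at (585,65) in the scene half, with the near finger in front of it. I'll correct the 1–2 mm offset and close.

```bash
python3 -m creep '[[[0.04,0.06,0,0,0,0,0.3],[0,0,0,0,0,0,0.5],[0,0,0,0,0,0,0.6],[0,0,0,0,0,0,0.7],[0,0,0,0,0,0,0.8],[0,0,0,0,0,0,0.9],[0,0,0,0,0,0,1],[0,0,0,0,0,0,1],[0,0,0,0,0,0,1],[0,0,0,0,0,0,1]]]'
```

```text
time_s: 4.37
position: [450.1, 151.7, 229.7]
eef_rot: [[0.928, 0.372, 0.0], [0.372, -0.928, -0.001], [0.0, 0.001, -1.0]]
contact_force: [0.2, -4.0, 4.5]
gripper_width: 12.9
grasp_force: 60.3
```

```bash
python3 -m creep '[[[0,0,-0.03,0,0,0,1],[0,0,-0.03,0,0,0,1],[0,0,-0.03,0,0,0,1],[0,0,-0.03,0,0,0,1],[0,0,-0.03,0,0,0,1],[0,0,-0.03,0,0,0,1],[0,0,0,0,0,0,1]]]'
```

```text
time_s: 4.95
position: [450.1, 151.7, 224.2]
eef_rot: [[0.928, 0.372, 0.0], [0.372, -0.928, -0.001], [0.0, 0.001, -1.0]]
contact_force: [1.2, -2.8, 4.0]
gripper_width: 13.2
grasp_force: 60.5
```

```bash
python3 -m creep '[[[0,0,-0.02,0,0,0,1],[0,0,-0.02,0,0,0,1],[0,0,-0.02,0,0,0,1],[0,0,-0.02,0,0,0,1],[0,0,-0.02,0,0,0,1]]]'
python3 - <<'E'
from workcell import manip
import cv2
b=manip.camera("scene")[190:245,225:275,::-1]
cv2.imwrite("pics/foot1.png",cv2.resize(b,None,fx=10,fy=10,interpolation=cv2.INTER_CUBIC))
E
```

```text
time_s: 5.37
position: [450.1, 151.7, 221.3]
eef_rot: [[0.928, 0.372, 0.0], [0.372, -0.928, -0.001], [0.0, 0.001, -1.0]]
contact_force: [0.2, -3.5, 5.3]
gripper_width: 13.5
grasp_force: 60.6
```

View pics/foot1.png

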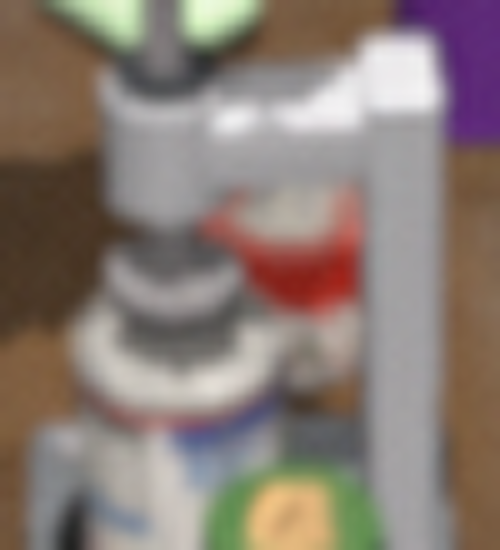

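The foot's lower edge is at crop row ~365, and it would be at ~390 if touching. That leaves a gap of roughly 5–8 mm.

```bash
python3 -m creep '[[[0,0,-0.02,0,0,0,1],[0,0,-0.02,0,0,0,1],[0,0,-0.02,0,0,0,1],[0,0,-0.02,0,0,0,1],[0,0,-0.01,0,0,0,1]]]' | grep -E 'pos|cont'; python3 -m creep '[[[0,0,-0.01,0,0,0,1],[0,0,-0.01,0,0,0,1],[0,0,0,0,0,0,1]]]' | grep -E 'pos|cont'
```

```text
position: [450.1, 151.7, 218.6]
contact_force: [0.7, -3.4, 5.7]
position: [450.1, 151.7, 218.0]
contact_force: [0.9, -2.7, 5.7]
```

```bash
cat > ok.py <<'E'
from workcell import manip
import sys
o=manip.get_obs(); f=o["contact_force"]; print(o["position"].round(2),f.round(1)); sys.exit(f[2]>7.5)
E
python3 -m creep '[[[0,0,-0.01,0,0,0,1],[0,0,0,0,0,0,1]]]' >/dev/null; python3 ok.py &&
python3 -m creep '[[[0,0,-0.01,0,0,0,1],[0,0,0,0,0,0,1]]]' >/dev/null; python3 ok.py &&
python3 -m creep '[[[0,0,-0.01,0,0,0,1],[0,0,0,0,0,0,1]]]' >/dev/null; python3 ok.py &&
python3 -m creep '[[[0,0,-0.01,0,0,0,1],[0,0,0,0,0,0,1]]]' >/dev/null; python3 ok.py &&
python3 -m creep '[[[0,0,-0.01,0,0,0,1],[0,0,0,0,0,0,1]]]' >/dev/null; python3 ok.py &&
python3 -m creep '[[[0,0,-0.01,0,0,0,1],[0,0,0,0,0,0,1]]]' >/dev/null; python3 ok.py
```

```text
[450.06 151.71 217.68] [ 0.  -3.4  4.8]
[450.06 151.71 217.68] [ 0.  -3.4  4.8]
[450.06 151.71 217.68] [ 0.  -3.4  4.8]
[450.06 151.71 217.68] [ 0.  -3.4  4.8]
[450.06 151.71 217.68] [ 0.  -3.4  4.8]
[450.06 151.71 217.68] [ 0.  -3.4  4.8]False
False
False
False
False
False
```

The check's exit code was a numpy bool, so only the first call ran. I'll fix that and continue.

```bash
sed -i 's/sys.exit(f\[2\]>7.5)/sys.exit(int(f[2]>7.5))/' ok.py
python3 -m creep '[[[0,0,-0.01,0,0,0,1],[0,0,0,0,0,0,1]]]' >/dev/null && python3 ok.py &&
python3 -m creep '[[[0,0,-0.01,0,0,0,1],[0,0,0,0,0,0,1]]]' >/dev/null && python3 ok.py &&
python3 -m creep '[[[0,0,-0.01,0,0,0,1],[0,0,0,0,0,0,1]]]' >/dev/null && python3 ok.py &&
python3 -m creep '[[[0,0,-0.01,0,0,0,1],[0,0,0,0,0,0,1]]]' >/dev/null && python3 ok.py &&
python3 -m creep '[[[0,0,-0.01,0,0,0,1],[0,0,0,0,0,0,1]]]' >/dev/null && python3 ok.py &&
python3 -m creep '[[[0,0,-0.01,0,0,0,1],[0,0,0,0,0,0,1]]]' >/dev/null && python3 ok.py
```

```text
[450.08 151.73 217.4 ] [ 0.7 -2.5  5.2]
[450.07 151.75 217.11] [ 1.  -3.7  5. ]
[450.06 151.74 216.8 ] [ 1.  -3.9  3.9]
[450.07 151.73 216.51] [ 0.5 -3.4  4.4]
[450.09 151.71 216.2 ] [ 1.4 -3.4  5. ]
[450.07 151.75 215.91] [ 1.2 -2.7  4.3]
```

```bash
python3 -m creep '[[[0,0,-0.01,0,0,0,1],[0,0,0,0,0,0,1]]]' >/dev/null && python3 ok.py &&
python3 -m creep '[[[0,0,-0.01,0,0,0,1],[0,0,0,0,0,0,1]]]' >/dev/null && python3 ok.py &&
python3 -m creep '[[[0,0,-0.01,0,0,0,1],[0,0,0,0,0,0,1]]]' >/dev/null && python3 ok.py &&
python3 -m creep '[[[0,0,-0.01,0,0,0,1],[0,0,0,0,0,0,1]]]' >/dev/null && python3 ok.py &&
python3 -m creep '[[[0,0,-0.01,0,0,0,1],[0,0,0,0,0,0,1]]]' >/dev/null && python3 ok.py &&
python3 -m creep '[[[0,0,-0.01,0,0,0,1],[0,0,0,0,0,0,1]]]' >/dev/null && python3 ok.py &&
python3 -m creep '[[[0,0,-0.01,0,0,0,1],[0,0,0,0,0,0,1]]]' >/dev/null && python3 ok.py &&
python3 -m creep '[[[0,0,-0.01,0,0,0,1],[0,0,0,0,0,0,1]]]' >/dev/null && python3 ok.py &&
python3 -m creep '[[[0,0,-0.01,0,0,0,1],[0,0,0,0,0,0,1]]]' >/dev/null && python3 ok.py &&
python3 -m creep '[[[0,0,-0.01,0,0,0,1],[0,0,0,0,0,0,1]]]' >/dev/null && python3 ok.py
```

```text
[450.06 151.75 215.61] [ 0.8 -3.2  3.8]
[450.07 151.71 215.3 ] [ 0.2 -3.4  5.7]
[450.05 151.73 214.99] [ 0.7 -2.6  5.7]
[450.08 151.74 214.72] [ 1.7 -2.8  4.8]
[450.08 151.73 214.41] [ 0.7 -4.1  5.7]
[450.08 151.71 214.11] [ 0.4 -2.6  4.2]
[450.06 151.72 213.8 ] [ 0.3 -3.6  5.8]
[450.09 151.75 213.51] [ 1.3 -3.7  5.3]
[450.09 151.75 213.2 ] [ 0.7 -3.   4.8]
[450.06 151.74 212.9 ] [ 0.3 -2.9  4.9]
```

```bash
python3 -m creep '[[[0,0,-0.01,0,0,0,1],[0,0,0,0,0,0,1]]]' >/dev/null && python3 ok.py &&
python3 -m creep '[[[0,0,-0.01,0,0,0,1],[0,0,0,0,0,0,1]]]' >/dev/null && python3 ok.py &&
python3 -m creep '[[[0,0,-0.01,0,0,0,1],[0,0,0,0,0,0,1]]]' >/dev/null && python3 ok.py &&
python3 -m creep '[[[0,0,-0.01,0,0,0,1],[0,0,0,0,0,0,1]]]' >/dev/null && python3 ok.py &&
python3 -m creep '[[[0,0,-0.01,0,0,0,1],[0,0,0,0,0,0,1]]]' >/dev/null && python3 ok.py &&
python3 -m creep '[[[0,0,-0.01,0,0,0,1],[0,0,0,0,0,0,1]]]' >/dev/null && python3 ok.py &&
python3 -m creep '[[[0,0,-0.01,0,0,0,1],[0,0,0,0,0,0,1]]]' >/dev/null && python3 ok.py &&
python3 -m creep '[[[0,0,-0.01,0,0,0,1],[0,0,0,0,0,0,1]]]' >/dev/null && python3 ok.py &&
python3 -m creep '[[[0,0,-0.01,0,0,0,1],[0,0,0,0,0,0,1]]]' >/dev/null && python3 ok.py &&
python3 -m creep '[[[0,0,-0.01,0,0,0,1],[0,0,0,0,0,0,1]]]' >/dev/null && python3 ok.py
```

```text
[450.07 151.75 212.6 ] [ 0.7 -2.3  5.5]
[450.07 151.72 212.32] [ 0.5 -3.7  4.5]
[450.06 151.74 212.  ] [ 0.6 -2.9  4.6]
[450.05 151.72 211.69] [ 0.4 -4.1  4.9]
[450.1  151.72 211.41] [ 0.5 -3.6  4.9]
[450.07 151.73 211.09] [ 0.6 -2.3  5.5]
[450.06 151.72 210.8 ] [ 0.3 -3.3  4.5]
[450.09 151.75 210.52] [ 0.8 -2.3  4.8]
[450.06 151.73 210.2 ] [ 1.  -2.9  4.6]
[450.03 151.74 209.89] [ 0.5 -2.1  5.4]
```

Run:
```python
from workcell import manip
import cv2
b=manip.camera("scene")[150:245,215:290,::-1]; print(manip.get_obs()["time_s"])
cv2.imwrite("pics/foot2.png",cv2.resize(b,None,fx=6,fy=6,interpolation=cv2.INTER_CUBIC))
```

```text
10.6333
```

View pics/foot2.png

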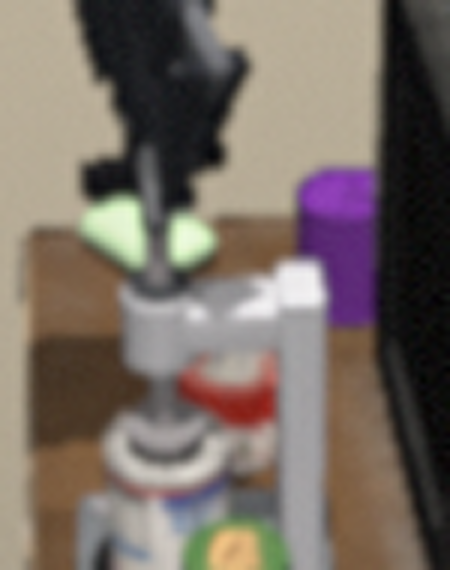

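The foot has come down with the handle and is close to the lid: foot edge at row ~463, lid front edge at ~490. Continuing.

```bash
python3 -m creep '[[[0,0,-0.01,0,0,0,1],[0,0,0,0,0,0,1]]]' >/dev/null && python3 ok.py &&
python3 -m creep '[[[0,0,-0.01,0,0,0,1],[0,0,0,0,0,0,1]]]' >/dev/null && python3 ok.py &&
python3 -m creep '[[[0,0,-0.01,0,0,0,1],[0,0,0,0,0,0,1]]]' >/dev/null && python3 ok.py &&
python3 -m creep '[[[0,0,-0.01,0,0,0,1],[0,0,0,0,0,0,1]]]' >/dev/null && python3 ok.py &&
python3 -m creep '[[[0,0,-0.01,0,0,0,1],[0,0,0,0,0,0,1]]]' >/dev/null && python3 ok.py &&
python3 -m creep '[[[0,0,-0.01,0,0,0,1],[0,0,0,0,0,0,1]]]' >/dev/null && python3 ok.py &&
python3 -m creep '[[[0,0,-0.01,0,0,0,1],[0,0,0,0,0,0,1]]]' >/dev/null && python3 ok.py &&
python3 -m creep '[[[0,0,-0.01,0,0,0,1],[0,0,0,0,0,0,1]]]' >/dev/null && python3 ok.py &&
python3 -m creep '[[[0,0,-0.01,0,0,0,1],[0,0,0,0,0,0,1]]]' >/dev/null && python3 ok.py &&
python3 -m creep '[[[0,0,-0.01,0,0,0,1],[0,0,0,0,0,0,1]]]' >/dev/null && python3 ok.py &&
python3 -m creep '[[[0,0,-0.01,0,0,0,1],[0,0,0,0,0,0,1]]]' >/dev/null && python3 ok.py &&
python3 -m creep '[[[0,0,-0.01,0,0,0,1],[0,0,0,0,0,0,1]]]' >/dev/null && python3 ok.py
```

```text
[450.07 151.73 209.6 ] [ 0.5 -3.4  4.5]
[450.08 151.73 209.31] [ 0.9 -3.1  5.4]
[450.07 151.73 208.99] [ 1.3 -2.9  4.7]
[450.05 151.71 208.68] [ 1.3 -2.6  4.6]
[450.07 151.73 208.41] [ 0.6 -2.7  5.3]
[450.06 151.72 208.09] [ 0.8 -3.7  4.9]
[450.08 151.75 207.83] [ 0.6 -2.9  5.6]
[450.09 151.72 207.79] [ 0.4 -4.4  7.6]
```

Contact. One more small step will give a firmer but still gentle press.

```bash
python3 -m creep '[[[0,0,-0.01,0,0,0,1],[0,0,0,0,0,0,1]]]' >/dev/null; python3 ok.py; python3 -m creep '[[[0,0,0,0,0,0,1]]]' >/dev/null; python3 ok.py
```

```text
[450.14 151.79 207.78] [-1.7 -4.8 11.2]
[450.14 151.74 207.76] [-1.1 -3.3 11.8]
```

```bash
sed -i 's/print(/print(o["time_s"],o["eef_rot"][:2,0].round(3),o["ft_torque"].round(2),/' ok.py; python3 -m creep '[[[0,0,0,0,0,-0.4,1],[0,0,0,0,0,-0.4,1],[0,0,0,0,0,-0.4,1],[0,0,0,0,0,-0.4,1],[0,0,0,0,0,0,1]]]' >/dev/null; python3 ok.py
```

```text
12.6333 [0.983 0.186] [-0.89  0.14 -0.03] [450.21 151.46 207.76] [-0.2 -3.  11.8]
```

```bash
python3 -m creep '[[[0,0,0,0,0,-0.5,1],[0,0,0,0,0,-0.5,1],[0,0,0,0,0,-0.5,1],[0,0,0,0,0,-0.5,1],[0,0,0,0,0,0,1]]]' >/dev/null; python3 ok.py; python3 -m creep '[[[0,0,0,0,0,-0.5,1],[0,0,0,0,0,-0.5,1],[0,0,0,0,0,-0.5,1],[0,0,0,0,0,-0.5,1],[0,0,0,0,0,0,1]]]' >/dev/null; python3 ok.py
```

```text
13.05 [ 0.999 -0.054] [-1.02  0.12 -0.05] [450.25 151.13 207.77] [-0.1 -4.8 11.1]
13.4667 [ 0.957 -0.29 ] [-1.22  0.11 -0.13] [450.15 150.75 207.76] [-0.1 -4.9 11.4]
```

```bash
python3 -m creep '[[[0,0,0,0,0,-0.5,1],[0,0,0,0,0,-0.5,1],[0,0,0,0,0,-0.5,1],[0,0,0,0,0,-0.5,1],[0,0,0,0,0,0,1]]]' >/dev/null; python3 ok.py; python3 -m creep '[[[0,0,0,0,0,-0.5,1],[0,0,0,0,0,-0.5,1],[0,0,0,0,0,-0.5,1],[0,0,0,0,0,-0.4,1],[0,0,0,0,0,0,1]]]' >/dev/null; python3 ok.py;python3 -m creep '[[[0,0,0,0,0,-0.3,1],[0,0,0,0,0,-0.3,1],[0,0,0,0,0,0,1]]]' >/dev/null; python3 ok.py
```

```text
13.8833 [ 0.86 -0.51] [-1.28  0.19 -0.08] [450.02 150.46 207.77] [-0.9 -6.6 12.6]
14.3 [ 0.726 -0.687] [-1.56  0.29  1.04] [449.88 150.23 207.75] [-0.8 -8.  12.7]
14.55 [ 0.679 -0.734] [-1.78  0.32  2.03] [449.85 150.21 207.78] [-1.3 -8.4 14.8]
```

The torque has risen to 2 N·m, so the handle is against its end stop. I'll ease the twist and side load, then open.

```bash
python3 -m creep '[[[0,-0.02,0,0,0,0.25,1],[0,-0.02,0,0,0,0.25,1],[0,0,0,0,0,0,1]]]' >/dev/null; python3 ok.py; python3 -m creep '[[[0,0,0,0,0,0,0.7],[0,0,0,0,0,0,0.5],[0,0,0,0,0,0,0.3],[0,0,0,0,0,0,0.1],[0,0,0,0,0,0,0],[0,0,0,0,0,0,0],[0,0,0,0,0,0,0],[0,0,0,0,0,0,0]]]'
```

```text
14.8 [ 0.722 -0.692] [-1.09  0.37  1.16] [449.88 150.18 207.77] [-1.8 -5.5 12. ]
time_s: 15.47
position: [449.8, 151.0, 206.9]
eef_rot: [[0.718, -0.696, -0.0], [-0.696, -0.718, -0.0], [-0.0, 0.0, -1.0]]
contact_force: [0.2, 0.7, 0.0]
gripper_width: 85.4
grasp_force: 0.0
```

```bash
python3 -m creep '[[[0,0,0.2,0,0,0,0],[0,0,0.4,0,0,0,0],[0,0,0.5,0,0,0,0],[0,0,0.5,0,0,0,0],[0,0,0.5,0,0,0,0],[0,0,0.5,0,0,0,0],[0,0,0.5,0,0,0,0],[0,0,0.5,0,0,0,0],[0,0,0.5,0,0,0,0]]]'>/dev/null; python3 ok.py; python3 -m creep '[[[-0.1,-0.8,0,0,0,0,0],[-0.1,-0.8,0,0,0,0,0],[-0.1,-0.8,0,0,0,0,0],[-0.1,-0.8,0,0,0,0,0],[-0.1,-0.8,0,0,0,0,0],[-0.1,-0.8,0,0,0,0,0],[-0.1,-0.8,0,0,0,0,0],[-0.1,-0.8,0,0,0,0,0],[-0.1,-0.8,0,0,0,0,0],[-0.1,-0.8,0,0,0,0,0]]]'>/dev/null; python3 ok.py
python3 - <<'E'
from workcell import manip
import cv2
a=manip.camera("top")[172:247,200:300,::-1]; b=manip.camera("scene")[155:275,215:290,::-1]
a=cv2.resize(a,(600,450),interpolation=cv2.INTER_CUBIC); b=cv2.resize(b,(281,450),interpolation=cv2.INTER_CUBIC)
cv2.imwrite("pics/both2.png",cv2.hconcat([a[:,:510],b]))
E
```

```text
16.2167 [ 0.718 -0.696] [ 0.02 -0.03 -0.02] [449.62 150.87 331.23] [1.5 0.5 0. ]
17.05 [ 0.718 -0.696] [-0.03 -0.04 -0.  ] [419.44 -90.17 330.52] [ 1.6  0.4 -0.8]
```

View pics/both2.png

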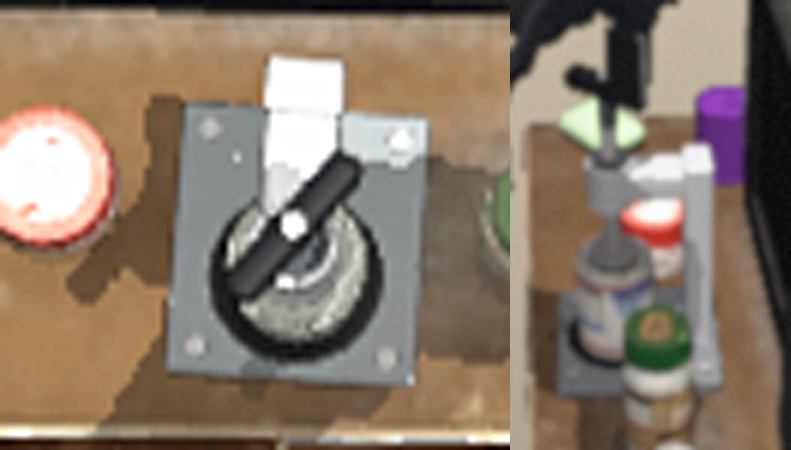

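The foot rests on the lid, the tin is upright and the neighbours are in place. I'll measure the bar angle numerically on both top pictures.

Run:
```python
from h import *
import cv2
new=manip.camera("top")[:,:,::-1]
for im,zt,s in((cv2.imread("pics/top0.png"),256,225),(new,233,225)):
    m=(im.max(2)<70).astype(np.uint8); m[:190]=0;m[225:]=0;m[:,:235]=0;m[:,262:]=0
    # bar end tips: keep pixels beyond rubber disc by using component opening
    y,x=np.nonzero(m)
    P=np.array([at("top",(u,v),zt)[:2] for u,v in zip(x,y)]); d=P-[448.4,151.3]
    # best yaw: maximise dark pixels inside the 64x14 rectangle
    best=max((( (abs(d@[np.cos(t),np.sin(t)])<32)&(abs(d@[-np.sin(t),np.cos(t)])<5)).sum(),-abs(t),np.degrees(t)) for t in np.radians(np.arange(-70,40,1)))
    sc=[(((abs(d@[np.cos(t),np.sin(t)])<32)&(abs(d@[-np.sin(t),np.cos(t)])<5)).sum()) for t in np.radians(np.arange(-70,40,3))]
    print(best,sc)
```

```text
(np.int64(108), np.float64(-0.4188790204786391), np.float64(24.000000000000004)) [np.int64(29), np.int64(33), np.int64(33), np.int64(35), np.int64(35), np.int64(35), np.int64(33), np.int64(31), np.int64(28), np.int64(26), np.int64(26), np.int64(25), np.int64(27), np.int64(29), np.int64(28), np.int64(29), np.int64(31), np.int64(33), np.int64(34), np.int64(36), np.int64(39), np.int64(41), np.int64(47), np.int64(50), np.int64(65), np.int64(67), np.int64(78), np.int64(84), np.int64(90), np.int64(96), np.int64(102), np.int64(106), np.int64(102), np.int64(93), np.int64(85), np.int64(78), np.int64(70)]
(np.int64(74), np.float64(-0.7330382858376184), np.float64(-42.0)) [np.int64(44), np.int64(48), np.int64(52), np.int64(56), np.int64(58), np.int64(60), np.int64(63), np.int64(68), np.int64(70), np.int64(71), np.int64(72), np.int64(69), np.int64(66), np.int64(60), np.int64(55), np.int64(53), np.int64(48), np.int64(44), np.int64(38), np.int64(32), np.int64(30), np.int64(27), np.int64(24), np.int64(23), np.int64(17), np.int64(19), np.int64(20), np.int64(18), np.int64(16), np.int64(15), np.int64(15), np.int64(15), np.int64(15), np.int64(15), np.int64(14), np.int64(15), np.int64(16)]
```

The bar turned about 62–65° and ended where the torque climbed to 2 N·m, far above the 0.1 N·m handle friction. That means it is at its end stop, so I'm handing in.

```bash
python3 -c "
from workcell import manip
print(manip.close_job())"
```

```text
the job is handed in; nothing more can be done
None
```

The stop is lowered onto the tin's lid with a press of roughly 6–10 N by wrist force, the handle is turned clockwise to its end stop, the gripper is clear, and the job is handed in; no verdict was returned.

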